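Set the stock tags in front of the sculptor's parts bins

TASK

Set the hinged stock tags so that only the tags in front of full bins show their raised round disc on top (leaning fully over towards the bin), and the tags in front of nearly empty bins show the straight bar (leaning fully back, away from the bin). Gently push over with a fingertip just the tags that are wrong, leaving the right ones as they are. Do not pinch or force anything, and do not lift or shift the bins, jars or plaster dog.

Things in the scene. Friction and masses are not known exactly. Their poses are not given: they have to be found in the camera images.
- board: Fixed board flat on the table, 280 (x) x 380 (y) x 12 mm; origin at the centre of its underside. Its +x points away from the robot, from the row of tags to the row of bins; y along both rows; turned by up to 0.25 rad. Tags stand 90 mm on the -x side of its centre, bins 70 mm on the +x side, in four columns 90 mm apart: each tag belongs to the bin straight beyond it along board x.
- bin_full_balls: Full bin: loose dark-grey plastic bin, open on top, 110 (along the board's x) x 74 x 45 mm high, walls 4 mm, about 0.5 kg; origin at the centre of its underside, 12 mm above the table. Heaped with 22 mm wooden balls to 13 mm above the rim.
- bin_full_dowels: Full bin: loose dark-grey plastic bin, open on top, 110 (along the board's x) x 74 x 45 mm high, walls 4 mm, about 0.5 kg; origin at the centre of its underside, 12 mm above the table. Heaped with 12 mm wooden dowels to 8 mm above the rim.
- bin_low_ball: Nearly empty bin (not full): loose dark-grey plastic bin, open on top, 110 (along the board's x) x 74 x 45 mm high, walls 4 mm, about 0.5 kg; origin at the centre of its underside, 12 mm above the table. A single wooden ball on its floor.
- bin_low_dowel: Nearly empty bin (not full): loose dark-grey plastic bin, open on top, 110 (along the board's x) x 74 x 45 mm high, walls 4 mm, about 0.5 kg; origin at the centre of its underside, 12 mm above the table. A single wooden dowel on its floor.
- hinge_1 (a point): Middle of the hinge line (along the board's y) of tag 1, 38 mm above the table. The tag is an aluminium plate 46 mm wide (board y), 4 mm thick, reaching 55 mm from the hinge, 35 g, no spring. Its steel stand is fixed to the board, 30 x 56 mm, with ears to 44 mm above the table. Tags 1 to 4 come in any order along the row.
- tag_1 (a joint): Tag angle: 0 upright; +0.75 on its stop towards its bin (board +x), raised wooden disc (30 mm) on top: full; -0.75 on its stop away from the bin, raised bar (36 x 8 mm) on top: reorder. Leaning, its free edge is 78 mm above the table, 37 mm beside the hinge line. Under 1 N moves it; pushed 0.15 rad past upright it falls onto the other stop by itself.
- hinge_2 (a point): Middle of the hinge line (along the board's y) of tag 2, 38 mm above the table. The tag is an aluminium plate 46 mm wide (board y), 4 mm thick, reaching 55 mm from the hinge, 35 g, no spring. Its steel stand is fixed to the board, 30 x 56 mm, with ears to 44 mm above the table. Tags 1 to 4 come in any order along the row.
- tag_2 (a joint): Tag angle: 0 upright; +0.75 on its stop towards its bin (board +x), raised wooden disc (30 mm) on top: full; -0.75 on its stop away from the bin, raised bar (36 x 8 mm) on top: reorder. Leaning, its free edge is 78 mm above the table, 37 mm beside the hinge line. Under 1 N moves it; pushed 0.15 rad past upright it falls onto the other stop by itself.
- hinge_3 (a point): Middle of the hinge line (along the board's y) of tag 3, 38 mm above the table. The tag is an aluminium plate 46 mm wide (board y), 4 mm thick, reaching 55 mm from the hinge, 35 g, no spring. Its steel stand is fixed to the board, 30 x 56 mm, with ears to 44 mm above the table. Tags 1 to 4 come in any order along the row.
- tag_3 (a joint): Tag angle: 0 upright; +0.75 on its stop towards its bin (board +x), raised wooden disc (30 mm) on top: full; -0.75 on its stop away from the bin, raised bar (36 x 8 mm) on top: reorder. Leaning, its free edge is 78 mm above the table, 37 mm beside the hinge line. Under 1 N moves it; pushed 0.15 rad past upright it falls onto the other stop by itself.
- hinge_4 (a point): Middle of the hinge line (along the board's y) of tag 4, 38 mm above the table. The tag is an aluminium plate 46 mm wide (board y), 4 mm thick, reaching 55 mm from the hinge, 35 g, no spring. Its steel stand is fixed to the board, 30 x 56 mm, with ears to 44 mm above the table. Tags 1 to 4 come in any order along the row.
- tag_4 (a joint): Tag angle: 0 upright; +0.75 on its stop towards its bin (board +x), raised wooden disc (30 mm) on top: full; -0.75 on its stop away from the bin, raised bar (36 x 8 mm) on top: reorder. Leaning, its free edge is 78 mm above the table, 37 mm beside the hinge line. Under 1 N moves it; pushed 0.15 rad past upright it falls onto the other stop by itself.
- brush_pot: Loose glass jar of brushes, 72 mm diameter, jar 85 mm and brushes about 190 mm high, on the table near the board's -y end; origin at the centre of its underside. To be left alone.
- paste_jar: Loose lidded jar, 64 mm diameter, 85 mm high, on the table near the board's +y end; origin at the centre of its underside. To be left alone.
- dog_model: Loose small plaster dog, 75 x 39 mm base, about 115 mm high, on the table near the board's -y end; origin at the centre of its underside. To be left alone.
Not all that is in view belongs to the job. What is shaped like the bin_low_ball but turquoise is not meant.

How it is judged:
By the outcome, as a careful person would: the job done as asked, in the order asked, and still so for the second after the job is handed in, with the robot touching nothing.
It also fails if it takes over 64 s, if anything falls off the work surface, if the arm or the gripper's body presses on something with over 40 N, if the wrist force passes 120 N, or if a joint passes its speed limit or range.

ROBOT

A 6-joint arm with a two-finger parallel gripper is mounted at the origin on the work surface. World frame = base frame: x ahead of the robot, y to its left, z up, the work surface at z = 0. Lengths are in mm, angles in rad, forces in N, time in s.
With the tool pointing down it reaches from about 350 to 975 mm from the base axis. Payload 7.1 kg.
Tool frame: the origin (TCP) lies at the centre of the arm's flange, where the gripper is bolted on; the fingertips stand 182 mm ahead of it and the grasp point (between the pads) lies 163 mm ahead of it; z points along the fingers, y is the line along which they close (so a half turn about z gives the same grasp; the last joint's range is limited). The gripper opens to 88 mm and grips with 3 to 60 N. Pads are 20 mm wide; open, the fingers measure 115 mm over their backs; the gripper's body (75 mm by 178 mm) begins 61 mm behind the grasp point.
Start: joints at [-1.275, 0.423, 1.63, -0, 1.089, -0.019], TCP at [193.534, -594.265, 404.675] pointing down, gripper open.
Joint ranges: [-3, 3], [-0.9, 2.11], [0.09, 2.58], [-1.31, 4.45], [0.11, 2.69], [-2.54, 2.54]. Speed limits (rad/s): [2.39, 2.39, 3.01, 3.14, 3.14, 3.14].

INTERFACE

Orientations are given as a rotation vector (axis times angle).
In Python, from workcell import readout, get_image, ctrl gives the robot as it stands.
- The arm moves only by the tool step_arm, never from a script. Its argument "targets" is a list that holds one entry, the list of rows, each a list of 7 numbers: the shift along the world's x, y, z as a fraction of full scale, then the turn, a rotation vector about the world's x, y, z as a fraction of full scale, then the opening, from 0 (shut) to 1 (fully open). In form: [[[dx, dy, dz, wx, wy, wz, claw], ...]]. A call has exactly 5 rows; each row shifts and turns the commanded pose from where the row before left it; what a row does not reach is not made up. Full scale, the value 1, is 0.05 m for a shift and 4 degrees for a turn. A row lasts 1/8 s, in which the tool goes at most 62.5 mm and 10.7 degrees, less where a joint would pass 70% of its speed; a pose out of reach is approached as far as the arm can. A call with a number of a shift or a turn outside -1 to 1 is refused whole. A call with a gripper value outside its range is refused whole. The fingers move at their own pace and stop on an object; the grip force is fixed at half the most. Time passes only in rows, so rows that do not move let the fingers close, or fill a call up. It gives the time, the measured TCP pose, the force, the opening and the grip force at its end, in the units of the state.
- readout.get_obs(): the state, without advancing time (a new reading comes with each control period).
- get_image(name): name is "scene" or "top" or "wrist"; returns a dict with "pixels" (400x640x3 uint8, red, green, blue), "intrinsics" (3x3 intrinsics, pixels), "extrinsics" (4x4, takes a point from world to camera coordinates). Camera axes: x right, y down, z forward; pixel columns grow to the right and rows downward; lengths in mm; the calibration is good to about 2 mm. The wrist camera is an equidistant fisheye: a pixel r from the principal point sees the ray r / f radians off the axis. A picture is of the moment at which its call begins. There is no depth.
- ctrl.close_job(): hands the job in; it is judged then, once.
The state is a dict: "t": time; "qpos": joint angles; "qvel": joint speeds; "joint_torque": joint torques, N m; "ee_pos": TCP position; "orientation": TCP orientation; "ft_force": force on the tool from outside, world axes, zero at the start; "moment": the same for the moment, N m; "width": finger opening in mm; "grasp_force": force on a finger pad.
Only numpy, scipy, OpenCV 4.12 (cv2) and the standard library are available. Lean on these libraries where they do the work, as an engineer would, in place of code of your own. Each camera call takes 0.05 s, during which the arm holds its last target. There are 200 camera calls.

## Working session

There is one attempt and no reset: what is moved stays moved. The work goes in short steps, Python scripts to look and compute and a tool call to move; the robot and the scene stay as the last step left them, time stands still between calls to the robot, and variables do not carry over. Pictures are saved under pics/ and viewed, at most 10 in all, crops included, and the job is handed in when it is done.

Besides the shell and the picture viewer there is one more tool, called after "Call:" as name(argument=value, ...), one argument or row to a line, values as JSON. step_arm: Moves the arm, as the interface text tells. Shift numbers are shares of 0.05 m and turn numbers shares of 4 degrees, none past 1 either way. Its arguments: {"type":"object","properties":{"targets":{"type":"array"}},"required":["targets"]}

```bash
mkdir -p pics; cat > h.py <<'E'
import numpy as np, cv2
from workcell import readout, get_image, ctrl
def snap(name,f,crop=None,s=1):
    im=get_image(name); p=im["pixels"]
    if crop: x0,y0,x1,y1=crop; p=p[y0:y1,x0:x1]
    p=cv2.resize(p,None,fx=s,fy=s,interpolation=cv2.INTER_CUBIC)
    cv2.imwrite(f,p[:,:,::-1]); return im
def ray(im,u,v):
    K=np.array(im["intrinsics"]);E=np.array(im["extrinsics"]);R=E[:3,:3];c=-R.T@E[:3,3]
    return c,R.T@np.array([(u-K[0,2])/K[0,0],(v-K[1,2])/K[1,1],1])
def at(im,u,v,z):
    c,d=ray(im,u,v); return (c+d*(z-c[2])/d[2]).round(1)
def proj(im,P):
    K=np.array(im["intrinsics"]);E=np.array(im["extrinsics"]); q=K@(E[:3,:3]@np.array(P,float)+E[:3,3]); return (q[:2]/q[2]).round(1)
E
python3 - <<'E'
from h import *
im=snap("top","pics/top.png"); im2=snap("scene","pics/scene.png")
for i in (im,im2): print(np.array(i["intrinsics"]).round(1).tolist(),np.array(i["extrinsics"]).round(3).tolist())
print(readout.get_obs())
E
```

```text
[[423.8, 0.0, 319.5], [0.0, 423.8, 192.5], [0.0, 0.0, 1.0]] [[-0.02, -1.0, 0.0, 42.109], [-0.983, 0.02, -0.181, 563.122], [0.181, -0.004, -0.983, 1032.215], [0.0, 0.0, 0.0, 1.0]]
[[403.6, 0.0, 320.7], [0.0, 403.6, 198.8], [0.0, 0.0, 1.0]] [[0.295, 0.955, -0.004, -199.609], [0.772, -0.241, -0.588, -389.538], [-0.563, 0.171, -0.809, 1340.012], [0.0, 0.0, 0.0, 1.0]]
{'t': 0.1, 'qpos': array([-1.27495945e+00,  4.23779906e-01,  1.63054981e+00, -3.42281571e-05,
        1.08861680e+00, -1.89674225e-02]), 'qvel': array([ 0.00045731, -0.00131918, -0.00258145,  0.00066806, -0.00173697,
       -0.00051578]), 'joint_torque': array([ 3.01879454e-04, -5.45614707e+01, -2.74323481e+01,  6.45539956e-02,
        1.88339112e-02, -3.24895575e-05]), 'ee_pos': array([ 193.49253191, -594.05404518,  403.99465396]), 'orientation': array([-3.10143164e+00, -4.92269184e-01,  3.40480091e-04]), 'ft_force': array([ 0.08117024, -0.34391473,  1.3977857 ]), 'moment': array([0.00229202, 0.03464973, 0.05192868]), 'grasp_force': 0.0, 'width': 87.84917349824632}
```

View pics/top.png

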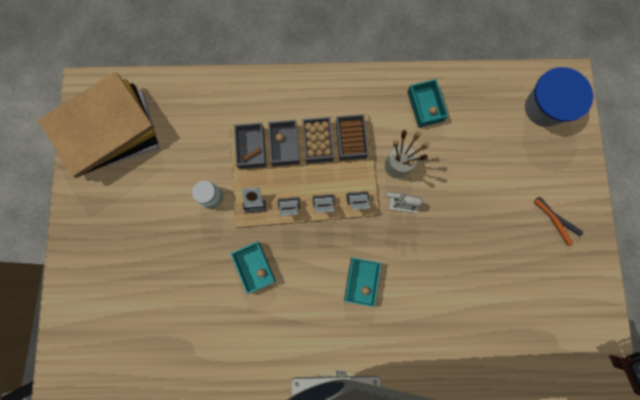

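View pics/scene.png

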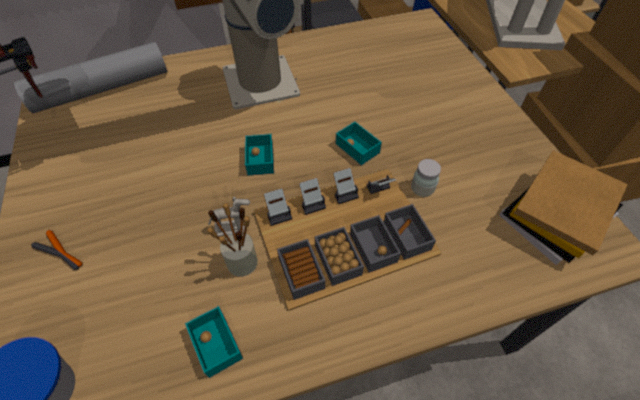

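The top view shows the bins left to right: low dowel (250,145), low ball (285,143), full balls (318,140) and full dowels (352,137). The tags are at (253,200), which looks like the disc, and (289,207), (324,203), (359,200), which look like bars. The turquoise look-alikes at (428,103), (254,267) and (363,282) are not meant. I'll check the tags in a close crop.

```bash
python3 - <<'E'
from h import *
im=snap("top","pics/topc.png",(225,105,385,230),5)
E
```

```text
(no output)
```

View pics/topc.png

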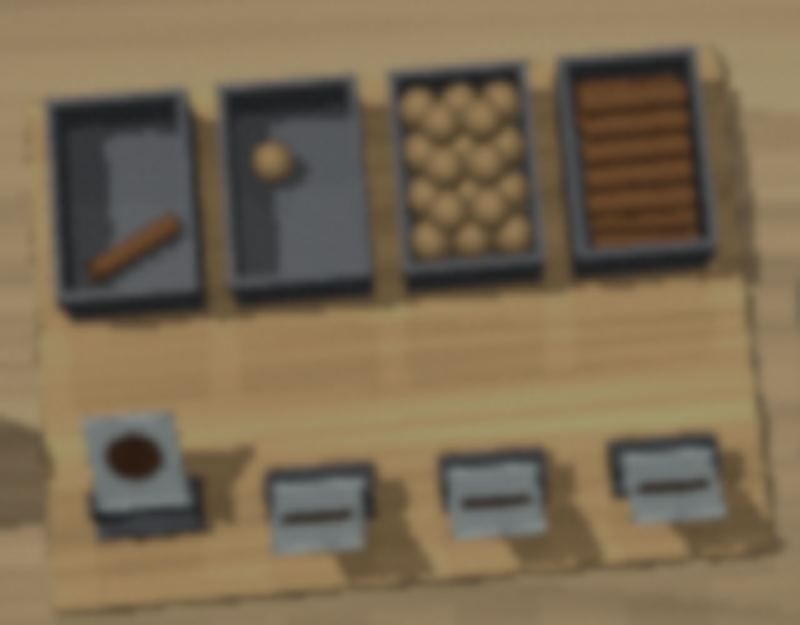

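The crop shows tag A (130,455) with its disc up in front of the low dowel: wrong. Tag B (315,515) shows its bar in front of the low ball: right. Tags C (500,500) and D (670,485) show bars in front of full bins: both wrong.

```bash
python3 - <<'E'
from h import *
im=get_image("top")
f=lambda u,v,z: at(im,225+(u+.5)/5-.5,105+(v+.5)/5-.5,z)
bl,br=f(55,612,12),f(775,552,12); print(bl,br,np.linalg.norm(bl-br))
E={k:(f(*a,78)+f(*b,78))/2 for k,a,b in [("A",(83,418),(175,412)),("B",(275,553),(363,550)),("C",(455,538),(547,533)),("D",(635,523),(725,516))]}
ey=(E["B"]-E["D"]);ey/=np.linalg.norm(ey); ang=np.arctan2(-ey[0],ey[1]); print("yaw",ang, np.arctan2(-(bl-br)[0],(bl-br)[1]))
ex=np.array([np.cos(ang),np.sin(ang),0])
H={}
for k in E: H[k]=E[k]+ex*(-37 if k=="A" else 37); H[k][2]=38; print(k,E[k],H[k].round(1))
ks="ABCD"
print([np.linalg.norm(H[a]-H[b]).round(1) for a,b in zip(ks,ks[1:])])
print("from corners", ((bl+br)/2+ex*50).round(1), "from tags",(sum(H.values())/4).round(1))
o=readout.get_obs();print(o["ee_pos"],o["t"])
im=get_image("scene")
for k in E: print(k,proj(im,H[k]),proj(im,E[k]))
E
```

```text
[483.9 251.6  12. ] [ 507.8 -126.    12. ] 378.35561314720843
yaw 0.06864546622592517 0.06321017080677219
A [574.9 203.2  78. ] [538.  200.7  38. ]
B [504.3  108.75  78.  ] [541.2 111.3  38. ]
C [510.4  18.7  78. ] [547.3  21.2  38. ]
D [516.6  -70.15  78.  ] [553.5 -67.6  38. ]
[np.float64(89.4), np.float64(90.3), np.float64(89.1)]
from corners [545.7  66.2  12. ] from tags [545.   66.4  38. ]
[ 193.48831233 -594.11968731  404.19949687] 0.2
A [379.2 181.4] [387.7 182.2]
B [346.9 190.6] [341.8 170. ]
C [313.6 201. ] [308.  180.1]
D [279.4 211.8] [273.3 190.6]
```

```bash
python3 - <<'E'
from h import *
im=snap("top","pics/brush.png",(375,120,455,215),6)
for u,v,z in [(402,165,85),(404,133,190),(418,135,190),(425,157,190),(392,145,190),(404,202,50)]: print((u,v,z),at(im,u,v,z))
E
```

```text
(402, 165, 85) [ 623.5 -177.3   85. ]
(404, 133, 190) [ 672.5 -164.5  190. ]
(418, 135, 190) [ 667.1 -196.2  190. ]
(425, 157, 190) [ 615.  -208.8  190. ]
(392, 145, 190) [ 644.6 -135.7  190. ]
(404, 202, 50) [ 535.1 -184.2   50. ]
```

View pics/brush.png

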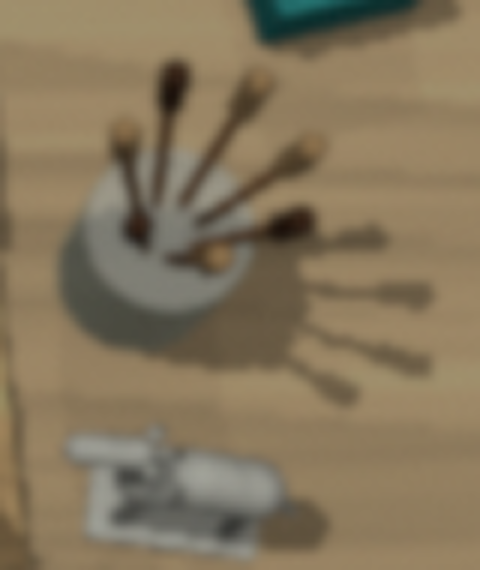

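Geometry agrees: 89–90 mm column pitch, 378 mm board edge, yaw about 0.067 rad. The brushes stay clear at x>600, y<-135. I'll fix D, then C, then A, with the gripper shut.

Call:
step_arm(
  targets=[
    [[0.38,0.7,0,0,0,-0.235,0],[0.38,0.7,0,0,0,-0.235,0],[0.38,0.7,0,0,0,-0.235,0],[0.38,0.7,0,0,0,-0.235,0],[0.38,0.7,0,0,0,-0.235,0]],
  ],
)

```text
t: 0.92
ee_pos: [289.0, -418.1, 404.8]
orientation: [3.12, 0.364, 0.0]
ft_force: [-0.2, -0.5, -0.3]
width: 41.3
grasp_force: 0.0
```

Call:
step_arm(
  targets=[
    [[0.38,0.7,0,0,0,-0.235,0],[0.38,0.7,0,0,0,-0.235,0],[0.38,0.7,0,0,0,-0.235,0],[0.38,0.7,0,0,0,-0.235,0],[0.38,0.7,0,0,0,-0.235,0]],
  ],
)

```text
t: 1.55
ee_pos: [384.0, -243.1, 404.9]
orientation: [3.132, 0.235, 0.001]
ft_force: [0.3, 0.5, 0.7]
width: 0.2
grasp_force: 0.0
```

Call:
step_arm(
  targets=[
    [[0.38,0.7,0,0,0,-0.235,0],[0.38,0.7,0,0,0,-0.235,0],[0.38,0.7,0,0,0,-0.235,0],[0.38,0.7,0,0,0,-0.235,0],[0.38,0.7,0,0,0,-0.235,0]],
  ],
)

```text
t: 2.17
ee_pos: [479.0, -68.0, 404.8]
orientation: [3.14, 0.107, 0.001]
ft_force: [0.7, 0.1, 0.1]
width: 0.8
grasp_force: 0.0
```

Call:
step_arm(
  targets=[
    [[0,0,-0.62,0,0,0,0],[0,0,-0.62,0,0,0,0],[0,0,-0.62,0,0,0,0],[0,0,-0.62,0,0,0,0],[0,0,-0.62,0,0,0,0]],
  ],
)

```text
t: 2.8
ee_pos: [478.7, -69.3, 248.9]
orientation: [3.14, 0.108, 0.001]
ft_force: [-0.1, -0.6, 0.1]
width: 0.6
grasp_force: 0.0
```

```bash
python3 - <<'E'
from h import *
snap("scene","pics/s2.png",(220,120,420,270),4)
print(readout.get_obs()["ee_pos"])
E
```

```text
[477.27067166 -69.06436303 245.76645375]
```

View pics/s2.png

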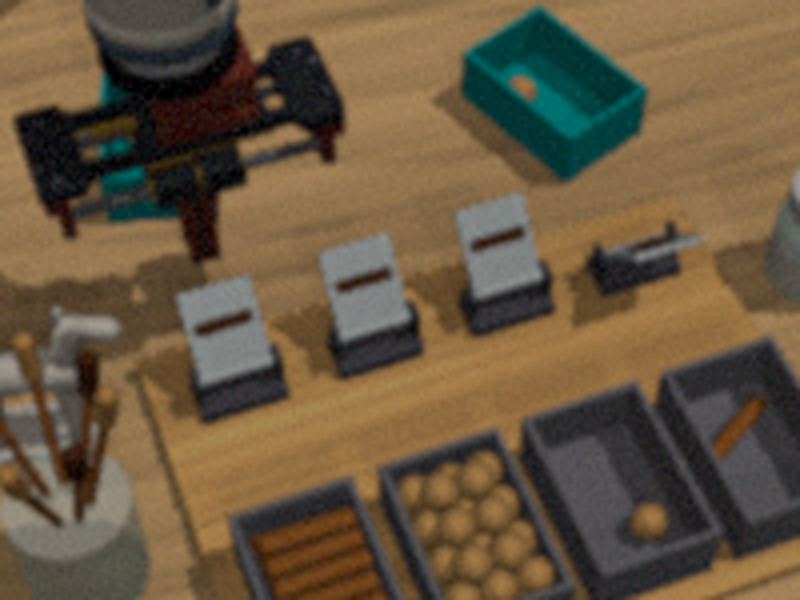

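The closed fingertip (200,250) hangs behind tag D, clear of it, with free room ahead. Pushing along board +x now.

Call:
step_arm(
  targets=[
    [[0.16,0.011,0,0,0,0,0],[0.16,0.011,0,0,0,0,0],[0.16,0.011,0,0,0,0,0],[0.16,0.011,0,0,0,0,0],[0.16,0.011,0,0,0,0,0]],
  ],
)

```text
t: 3.48
ee_pos: [519.2, -66.5, 250.1]
orientation: [3.14, 0.108, 0.001]
ft_force: [0.4, -0.2, -0.2]
width: 0.5
grasp_force: 0.1
```

Call:
step_arm(
  targets=[
    [[0.16,0.011,0,0,0,0,0],[0.16,0.011,0,0,0,0,0],[0.14,0.011,0,0,0,0,0],[0.14,0.011,0,0,0,0,0],[0.14,0.011,0,0,0,0,0]],
  ],
)

```text
t: 4.1
ee_pos: [556.0, -63.7, 249.6]
orientation: [-3.14, -0.108, 0.0]
ft_force: [0.0, -0.5, 0.5]
width: 0.4
grasp_force: 0.0
```

```bash
python3 - <<'E'
from h import *
snap("scene","pics/s3.png",(220,120,420,270),4)
o=readout.get_obs();print(o["ee_pos"],o["ft_force"])
E
```

```text
[556.81496555 -63.74139409 249.82031804] [ 0.65746599  0.48326367 -0.16376316]
```

View pics/s3.png

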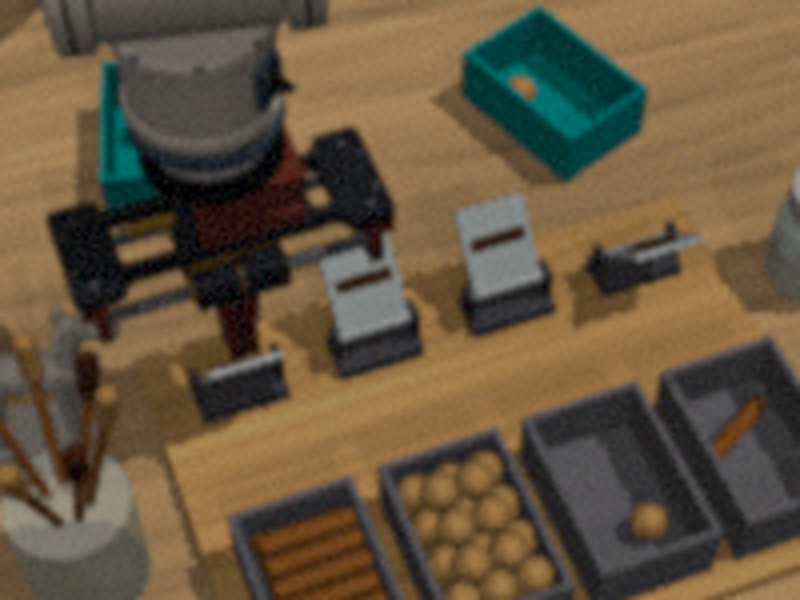

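Tag D is now edge-on at (240,365), like tag A, so it has fallen over towards its bin. Retreating, then on to C.

Call:
step_arm(
  targets=[
    [[-0.33,-0.02,0,0,0,0,0],[-0.33,-0.02,0,0,0,0,0],[-0.33,-0.02,0,0,0,0,0],[-0.33,-0.02,0,0,0,0,0],[-0.33,-0.02,0,0,0,0,0]],
  ],
)

```text
t: 4.78
ee_pos: [471.7, -68.8, 249.8]
orientation: [3.14, 0.108, 0.0]
ft_force: [0.5, 0.1, -0.5]
width: 0.7
grasp_force: 0.0
```

Call:
step_arm(
  targets=[
    [[0,0.34,0,0,0,0,0],[0,0.34,0,0,0,0,0],[0,0.34,0,0,0,0,0],[0,0.34,0,0,0,0,0],[0,0.34,0,0,0,0,0]],
  ],
)

```text
t: 5.4
ee_pos: [473.2, 17.7, 249.6]
orientation: [-3.14, -0.109, -0.0]
ft_force: [0.9, 0.7, -0.4]
width: 0.7
grasp_force: 0.0
```

Call:
step_arm(
  targets=[
    [[0.16,0.011,0,0,0,0,0],[0.16,0.011,0,0,0,0,0],[0.16,0.011,0,0,0,0,0],[0.16,0.011,0,0,0,0,0],[0.16,0.011,0,0,0,0,0]],
  ],
)

```text
t: 6.02
ee_pos: [513.6, 18.7, 249.6]
orientation: [-3.14, -0.107, -0.0]
ft_force: [-0.1, -0.6, 0.2]
width: 0.5
grasp_force: 0.1
```

Call:
step_arm(
  targets=[
    [[0.16,0.011,0,0,0,0,0],[0.16,0.011,0,0,0,0,0],[0.14,0.011,0,0,0,0,0],[0.14,0.011,0,0,0,0,0],[0.14,0.011,0,0,0,0,0]],
  ],
)

```text
t: 6.65
ee_pos: [550.5, 21.8, 249.7]
orientation: [-3.14, -0.108, 0.0]
ft_force: [-0.4, -0.4, -0.6]
width: 0.4
grasp_force: 0.0
```

Call:
step_arm(
  targets=[
    [[-0.4,-0.03,0,0,0,0,0],[-0.4,-0.03,0,0,0,0,0],[0,0,0.4,0,0,0,0],[0,0,0.4,0,0,0,0],[0,0,0.4,0,0,0,0]],
  ],
)

```text
t: 7.28
ee_pos: [510.2, 18.8, 310.3]
orientation: [-3.14, -0.108, 0.0]
ft_force: [0.4, -0.1, 0.4]
width: 0.3
grasp_force: 0.0
```

Call:
step_arm(
  targets=[
    [[0.37,0.74,0,0,0,0,0],[0.37,0.74,0,0,0,0,0],[0.37,0.74,0,0,0,0,0],[0.37,0.74,0,0,0,0,0],[0.37,0.74,0,0,0,0,0]],
  ],
)

```text
t: 7.9
ee_pos: [603.1, 205.1, 309.7]
orientation: [3.14, 0.108, -0.0]
ft_force: [0.1, -0.1, -0.5]
width: 0.6
grasp_force: 0.0
```

```bash
python3 - <<'E'
from h import *
snap("scene","pics/s4.png",(220,120,440,285),3.6)
o=readout.get_obs();print(o["ee_pos"],o["ft_force"],o["qpos"].round(2))
E
```

```text
[605.0556266  208.83320029 310.17783185] [2.00626133 2.28776466 0.6771762 ] [0.31 0.56 1.66 0.   0.92 1.81]
```

View pics/s4.png

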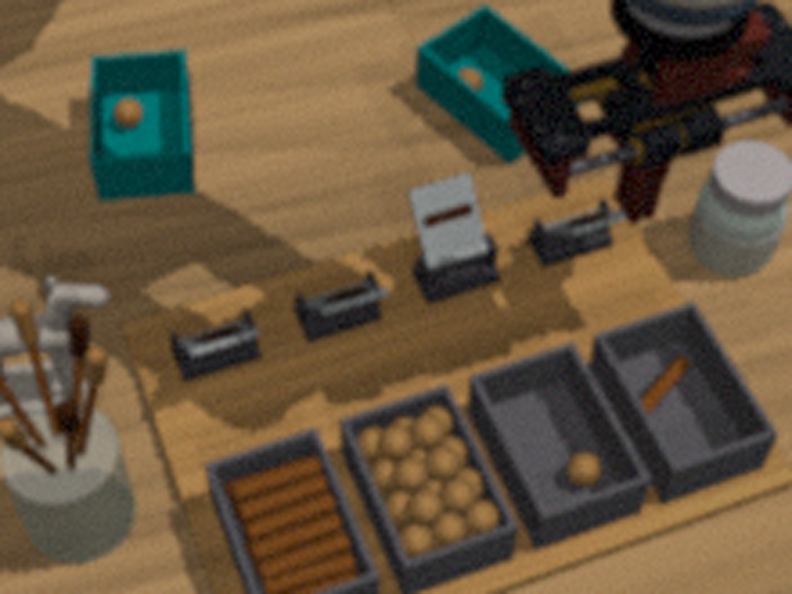

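D and C (215,345; 340,297) now lean to their bins. The fingertip is beyond tag A, clear of it and of the jar. Next I'll lower it and push A back towards -x.

Call:
step_arm(
  targets=[
    [[0,0,-0.3,0,0,0,0],[0,0,-0.3,0,0,0,0],[0,0,-0.3,0,0,0,0],[0,0,-0.3,0,0,0,0],[0,0,0,0,0,0,0]],
  ],
)

```text
t: 8.57
ee_pos: [602.0, 203.1, 247.9]
orientation: [3.139, 0.107, -0.005]
ft_force: [-0.9, 0.3, 0.1]
width: 0.4
grasp_force: 0.0
```

Call:
step_arm(
  targets=[
    [[-0.14,-0.01,0,0,0,0,0],[-0.14,-0.01,0,0,0,0,0],[-0.14,-0.01,0,0,0,0,0],[-0.14,-0.01,0,0,0,0,0],[-0.14,-0.01,0,0,0,0,0]],
  ],
)

```text
t: 9.2
ee_pos: [567.0, 201.2, 249.8]
orientation: [-3.14, -0.108, -0.0]
ft_force: [-0.1, 0.2, 0.2]
width: 0.9
grasp_force: 0.1
```

Call:
step_arm(
  targets=[
    [[-0.14,-0.01,0,0,0,0,0],[-0.14,-0.01,0,0,0,0,0],[-0.14,-0.01,0,0,0,0,0],[-0.14,-0.01,0,0,0,0,0],[-0.12,-0.01,0,0,0,0,0]],
  ],
)

```text
t: 9.82
ee_pos: [533.1, 198.7, 249.7]
orientation: [3.14, 0.108, -0.0]
ft_force: [0.2, -0.3, 0.1]
width: 0.6
grasp_force: 0.0
```

Call:
step_arm(
  targets=[
    [[0.4,0.03,0,0,0,0,0],[0.4,0.03,0,0,0,0,0],[0,0,0.7,0,0,0,0],[0,0,0.7,0,0,0,0],[0,0,0.7,0,0,0,0]],
  ],
)

```text
t: 10.45
ee_pos: [573.3, 201.7, 355.5]
orientation: [3.14, 0.108, -0.001]
ft_force: [-0.9, -0.3, 0.0]
width: -0.0
grasp_force: 0.0
```

Call:
step_arm(
  targets=[
    [[-0.6,0,0.6,0,0,0,0],[-0.6,0,0.6,0,0,0,0],[-0.6,0,0.2,0,0,0,0],[-0.6,0,0,0,0,0,0],[0,0,0,0,0,0,0]],
  ],
)

```text
t: 11.08
ee_pos: [451.9, 201.6, 424.9]
orientation: [3.14, 0.109, -0.0]
ft_force: [-0.2, 0.1, -0.0]
width: 0.4
grasp_force: 0.0
```

```bash
python3 - <<'E'
from h import *
snap("scene","pics/s5.png",(210,120,450,290),3.3)
o=readout.get_obs();print(o["t"],o["ee_pos"],o["ft_force"])
E
```

```text
11.125 [453.17707047 201.77471823 424.98832977] [ 0.09164037 -0.18435289 -0.01493751]
```

View pics/s5.png

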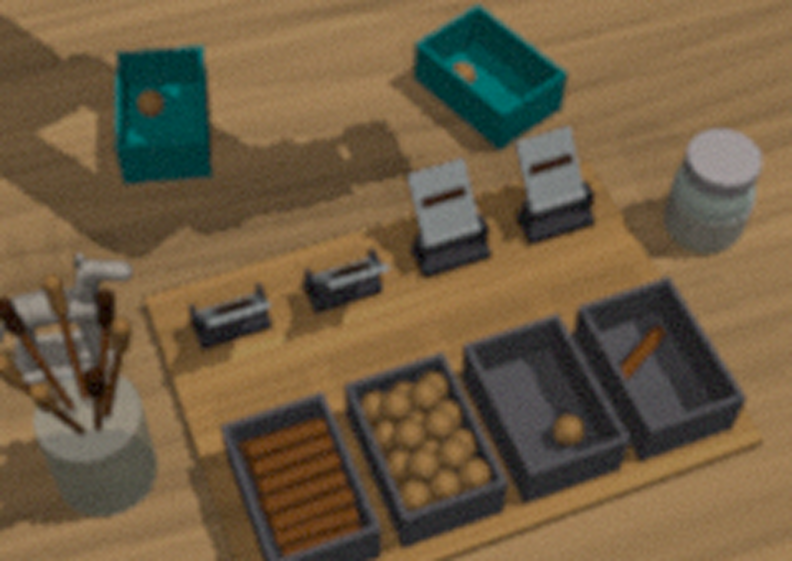

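All four tags are as asked: A (550,165) and B (445,195) show bars, C (345,275) and D (230,310) lean to their full bins, and nothing else has moved.

```bash
python3 -c "
from h import *
print(ctrl.close_job())"
```

```text
the job is handed in; nothing more can be done
None
```

I pushed over the three wrong tags and handed the job in at about 11 s: the two full bins now show discs, the two nearly empty bins show bars, and the last picture shows nothing else moved.

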